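Clamp a texture roller in its carving cradle

TASK

Get the wooden clay-texture roller off the cradle's roll-on board and into the V-block so that it beds down along both faces, with its end hard up against the red end stop. Then swing the steel strap over and press it down until it lies on the roller. Do not slam the strap, do not let the roller fall off the cradle, and leave the other things on the bench where they are.

Things in the scene. Friction and masses are not known exactly. Their poses are not given: they have to be found in the camera images.
- roller: Loose wooden roller with turned grooves: cylinder 44 mm in diameter, 130 mm long, about 0.16 kg. Origin at its centre on its axis; x runs along it (either end may go to the stop). Starts lying on the roll-on board, axis 67 mm above the bench, within 15 degrees of parallel to the V, centre 45 to 70 mm from the V's middle (cradle -x) and 20 to 40 mm short of home along the V. Rolls freely.
- cradle: Fixed carving cradle. Origin at bench level under the V's middle; x level across the V from board side to hinge side (away from the robot within 20 degrees), y along the V towards the red stop, z up. Roller home: centre at x = 0, y = 0, 54 mm up, top 76 mm up. Two hinge posts at x = +46 mm, 92 mm high, outer faces at y = +-27 mm.
- board (a point): Centre of the top of the flat plywood roll-on board, 45 mm above the bench; in the cradle frame it reaches from x = -140 to -22 mm and y = -85 to +85 mm, with a curb 6 mm high along its outer edge (x = -140 to -132 mm). It ends level with the near lip of the V.
- v_bottom (a point): Middle of the bottom line of the aluminium 90-degree V, 23 mm above the bench at cradle x = 0. Lips at x = -22 and +22 mm, 45 mm above the bench; the V reaches from y = -60 to +60 mm and is open at both ends.
- stop_face (a point): Middle of the face of the red end stop, at cradle x = 0, y = +65 mm, 54 mm above the bench. The stop is a block 34 mm wide, 12 mm thick, its top 74 mm above the bench.
- strap (a joint): Hinge of the steel strap (rad), axis along cradle y at x = +46 mm, 79 mm above the bench. 0: level, pointing to cradle -x, its underside on top of a home roller; pi/2: upright; starts open at 1.65 to 1.9 (leaning away from the V; limit 2.0). Close it up and over towards -x. Strap 30 mm wide, 6 mm thick. Stiff hinge: stays where left, takes up to 3 N at the bar; must be pushed all the way down.
- strap_bar (a point): Centre of the yellow crossbar at the strap's free end: 14 mm in diameter, 60 mm long along cradle y, 112 mm from the hinge axis, in the middle of the strap's thickness.
- gouge: Bystander: carving gouge, 190 mm long, wooden handle, lying right of the cradle. Leave alone.
- cup: Bystander: white plastic cup, 68 mm wide, 85 mm high, left of the cradle. Leave alone.
- squash: Bystander: small orange squash, 76 mm wide, 62 mm high, beyond the cradle. Leave alone.
- brush: Bystander: brush lying beyond the cradle. Leave alone.
- bowl: Bystander: clay bowl 150 mm wide, 65 mm high, far right. Leave alone.
- jar: Bystander: white jar with blue lid, 60 mm wide, 90 mm high, far left. Leave alone.
Not all that is in view belongs to the job. Leave any green, orange or yellow look-alike of the roller alone.

How it is judged (in metres and radians):
On the way, in this order (a step that is already met when the one before it is completed fails the run):
1. the roller lies bedded in the V, its end against the red stop, while the strap is still open (x of roller in the frame of cradle between -0.005 and 0.005 m and y of roller in the frame of cradle between -0.006 and 0.005 m and z of roller in the frame of cradle between 0.049 and 0.059 m and angle between the x axis of roller and the y axis of cradle, either way round below 0.06 rad and value of joint strap above 0.5 rad), for 0.2 s.
2. the strap is down on the roller (value of joint strap between -0.09 and 0.05 rad), for 0.2 s.
At the end, for the whole second after the job is handed in: The roller lies at rest in the V (centre within 5 mm of the V's middle line and of its bedded height, axis within 0.06 rad of the V), its end within 6 mm of the red stop, and the strap lies down on it (hinge below 0.05 rad) and stays there (all of step 2 and x of roller in the frame of cradle between -0.005 and 0.005 m and y of roller in the frame of cradle between -0.006 and 0.005 m and z of roller in the frame of cradle between 0.049 and 0.059 m and angle between the x axis of roller and the y axis of cradle, either way round below 0.06 rad and velocity of joint strap between -0.05 and 0.05 rad/s and linear speed of roller below 0.01 m/s); the robot touches nothing.
It fails at once if the roller falls off the cradle onto the bench (height (world z) of roller below 0.035 m).
It fails at once if the strap is slammed down (faster than 5 rad/s) (velocity of joint strap below -5 rad/s).
It fails at once if one of the other things on the bench is pushed more than 30 mm away (distance of any of gouge, cup, squash, brush, bowl, jar from where it was at the start of the episode above 0.03 m).
It also fails if it takes over 67 s, if anything falls off the work surface, if the arm or the gripper's body presses on something with over 40 N, if the wrist force passes 120 N, or if a joint passes its speed limit or range.

ROBOT

A 7-joint arm with a two-finger parallel gripper is mounted at the origin on the work surface. World frame = base frame: x ahead of the robot, y to its left, z up, the work surface at z = 0. Lengths are in m, angles in degrees, forces in N, time in s.
With the tool pointing down it reaches from about 0.35 to 0.775 m from the base axis. Payload 3.1 kg.
Tool frame: the origin (TCP) lies on the centre line of the jaws, within the pads' length; the fingertips stand 17 mm ahead of it and the grasp point (between the pads) lies 2 mm behind it (robot.tip_reach is the distance from the TCP to the fingertips, in m); z points along the fingers, y is the direction in which the jaws open and shut (so a half turn about z gives the same grasp; the last joint's range is limited). The gripper opens to 85 mm and grips with 20 to 120 N. Pads are 22 mm wide; open, the fingers measure 114 mm over their backs; the gripper's body (76 mm by 85 mm) begins 54 mm behind the grasp point. The pads swing forward as they close: fully open they stand 13 mm farther back than shut.
Start: joints at [-72.004, 17.813, 0.802, 86.603, -0.252, 75.585, -1.558], TCP at [0.192, 0.516, 0.248] pointing down, gripper open.
Joint ranges: [-154.91, 154.91], [-16.99, 109.72], [-72.82, 74.43], [7.12, 147.25], [-82.49, 262.49], [11.32, 116.49], [-174.64, 174.64]. Speed limits (degrees/s): [159.86, 159.86, 180, 180, 180, 180, 180].

INTERFACE

Orientations are given as [roll, pitch, yaw] about the fixed x, y, z axes, in that order (R = Rz(yaw) Ry(pitch) Rx(roll)).
In Python, from station import robot, fingers, vision, workorder, recognise gives the robot as it stands. Calls block until the motion is done:
- robot.move_to(position, orientation): joint-space move of the TCP to a pose.
- robot.line_to(position, orientation=None, velocity=0.15, f_stop=None): straight line of the TCP; orientation=None keeps the orientation; velocity is the mean speed in m/s. With f_stop (N) it stops when the force on the tool has changed by that much, and returns True; else False.
- robot.move_j(angles): joint-space move.
- fingers.gripper_to(opening, force=None): opening from 0.0 (shut) to 1.0 (fully open); force is the grip in N (None keeps the last); returns when the fingers have stopped.
- robot.pause(seconds).
- robot.inverse_kinematics(position, orientation): joint angles nearest the present ones, or None.
- vision.grab_frame(name): name is "scene" or "top" or "wrist"; returns the picture (384x512x3 uint8, red, green, blue); there is no depth.
- vision.calibration(name): a dict with "mtx" (3x3 intrinsics, pixels), "extrinsics" (4x4, takes a point from world to camera coordinates); the wrist camera has in their place "T_tool_cam" (4x4, takes a point from camera to tool coordinates, whose origin is the TCP and whose axes are the flange's). Camera axes: x right, y up, looking along -z (the intrinsics and any distortion apply to the point x, -y, -z); pixel columns grow to the right and rows downward; lengths in m; the calibration is good to about 2 mm. A picture is of the moment at which its call begins: read the wrist's pose just before it. calibration takes no time and is no camera call.
A pose or a line that the arm cannot do raises robot.PlanningError and nothing moves.
- workorder.close_job(): hands the job in, once; it reports no verdict.
Trained networks look in the newest picture that a camera, given by its name, has taken for a name from the list of things; names that differ only in an ending like _2 or _b are one class to them, and where a whole thing is asked for, a point or a joint stands for the part that bears it (a point fixed in the world has none). Each returns a list of dicts, best first, with "p" (0 to 1); they miss things now and then, are a little off and sometimes report something else, mostly with a low value. They report only what shows in the picture. A call takes as long as a camera call. They do not tell look-alikes from the thing itself.
- recognise(label, camera): "rect" ([centre column, centre row, width, height] in pixels, round what is visible of it).
Readings, each from a call of its own:
- robot.current_time_s(): time.
- robot.current_joint_positions(): joint angles.
- robot.current_dq(): joint speeds.
- robot.current_joint_torque(): joint torques, N m.
- robot.current_tool_pos(): TCP position.
- robot.current_eef_rot(): TCP orientation.
- robot.current_contact_force(): force on the tool from outside, world axes, zero at the start.
- robot.current_torque(): the same for the moment, N m.
- robot.current_finger_gap(): opening from 0.0 (shut) to 1.0 (fully open).
Only numpy, scipy, OpenCV 4.12 (cv2) and the standard library are available. Lean on these libraries where they do the work, as an engineer would, in place of code of your own. Each camera call takes 0.05 s, during which the arm holds its last target. There are 200 camera calls.

## Working session

There is one attempt and no reset: what is moved stays moved. The work goes in short steps, each a Python script; the robot and the scene stay as the last script left them, time stands still between calls to the robot, and variables do not carry over. Pictures are saved under pics/ and viewed, about 8 in all and at most 12, crops included, and the job is handed in when it is done.

```bash
mkdir -p pics; ls; python3 - <<'E'
from station import robot, fingers, vision, workorder, recognise
import cv2, numpy as np
ims=[]
for c in ("scene","top"):
    im=vision.grab_frame(c); ims.append(im); cv2.imwrite(f"pics/{c}0.png",im[:,:,::-1])
    k=vision.calibration(c); print(c,np.round(k["mtx"],1).tolist(),np.round(k["extrinsics"],3).tolist(),[x for x in k])
    for l in ("roller","cradle","strap","strap_bar","stop_face","v_bottom","board","cup","gouge"):
        print(l,[(np.round(r["rect"]).tolist(),round(r["p"],2)) for r in recognise(l,c)[:4]])
cv2.imwrite("pics/top0b.png",cv2.resize(ims[1],(800,600),interpolation=cv2.INTER_CUBIC)[:,:,::-1])
print(robot.current_time_s())
E
```

```text
pics
scene [[408.4, 0.0, 255.7], [0.0, 408.4, 188.8], [0.0, 0.0, 1.0]] [[-0.556, 0.831, -0.007, 0.297], [-0.482, -0.316, 0.817, 0.192], [0.677, 0.458, 0.576, -1.953], [0.0, 0.0, 0.0, 1.0]] ['mtx', 'extrinsics']
roller [([312.0, 183.0, 24.0, 30.0], 0.69), ([243.0, 179.0, 34.0, 15.0], 0.66), ([235.0, 154.0, 29.0, 19.0], 0.49), ([247.0, 190.0, 61.0, 55.0], 0.39)]
cradle [([244.0, 191.0, 63.0, 49.0], 0.69)]
strap [([233.0, 180.0, 16.0, 28.0], 0.82)]
strap_bar [([234.0, 179.0, 14.0, 26.0], 0.51)]
stop_face [([244.0, 190.0, 58.0, 55.0], 0.78)]
v_bottom [([245.0, 189.0, 61.0, 50.0], 0.72)]
board [([244.0, 190.0, 62.0, 55.0], 0.92)]
cup [([278.0, 214.0, 18.0, 27.0], 0.61)]
gouge []
top [[370.0, 0.0, 260.1], [0.0, 370.0, 191.1], [0.0, 0.0, 1.0]] [[-0.055, -0.998, -0.007, 0.045], [0.968, -0.055, 0.244, -0.552], [-0.244, 0.007, 0.97, -1.197], [0.0, 0.0, 0.0, 1.0]] ['mtx', 'extrinsics']
roller [([230.0, 267.0, 37.0, 33.0], 0.88), ([177.0, 198.0, 31.0, 34.0], 0.74), ([348.0, 264.0, 12.0, 41.0], 0.6)]
cradle [([285.0, 202.0, 63.0, 76.0], 0.96)]
strap [([280.0, 175.0, 17.0, 15.0], 0.78)]
strap_bar [([284.0, 173.0, 19.0, 22.0], 0.52), ([423.0, 177.0, 41.0, 44.0], 0.32)]
stop_face [([288.0, 203.0, 59.0, 78.0], 0.86)]
v_bottom [([285.0, 205.0, 61.0, 79.0], 0.88)]
board [([286.0, 203.0, 64.0, 78.0], 0.97)]
cup [([227.0, 187.0, 21.0, 22.0], 0.78)]
gouge [([339.0, 187.0, 12.0, 51.0], 0.58), ([298.0, 209.0, 44.0, 17.0], 0.41)]
1.0
```

View pics/scene0.png

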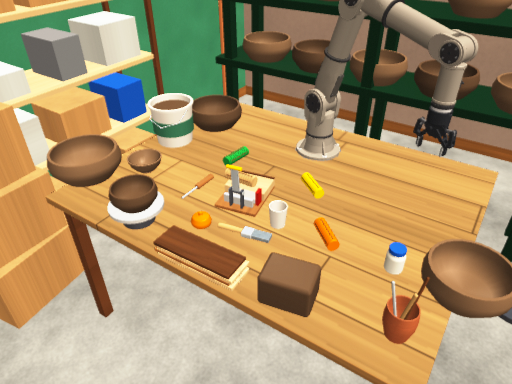

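View pics/top0b.png

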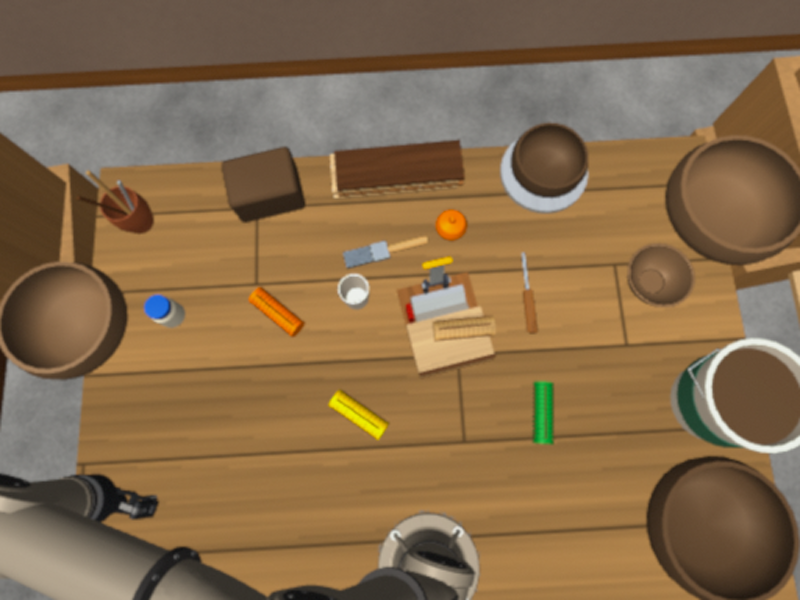

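The wooden roller at top0b (465,328) lies on the board. The green (543,412), yellow (358,415) and orange (276,311) cylinders are look-alikes lying on the bench. The red stop is at (409,312) and the yellow bar at (438,263). Next I'll look from close up with the wrist camera.

```bash
cat > h.py <<'E'
from station import robot, fingers, vision, workorder, recognise
import cv2, numpy as np
from scipy.spatial.transform import Rotation as R
def campose(name):
    """world-from-camera 4x4, K (call before grabbing for wrist)"""
    k=vision.calibration(name)
    if name!="wrist": return np.linalg.inv(np.array(k["extrinsics"])),np.array(k["mtx"])
    T=np.eye(4); T[:3,:3]=R.from_euler("xyz",robot.current_eef_rot(),degrees=True).as_matrix(); T[:3,3]=robot.current_tool_pos()
    return T@np.array(k["T_tool_cam"]),np.array(k["mtx"])
def to_z(px,z,T,K):
    d=T[:3,:3]@np.array([(px[0]-K[0,2])/K[0,0],-(px[1]-K[1,2])/K[1,1],-1]); o=T[:3,3]
    return o+d*(z-o[2])/d[2]
def proj(P,T,K):
    q=np.linalg.inv(T)[:3]@np.append(P,1); return np.array([K[0,2]+K[0,0]*q[0]/-q[2],K[1,2]+K[1,1]*q[1]/q[2]])
E
python3 - <<'E'
from h import *
T,K=campose("top"); s=.64
for n,p,z in [("boardL",(427,373),.051),("boardR",(493,355),.051),("roller",(465,328),.089),("rolL",(434,329),.067),("rolR",(495,326),.067),("stop",(409,312),.074),("bar",(438,263),.19)]:
    print(n,to_z((p[0]*s,p[1]*s),z,T,K).round(3))
print(robot.current_eef_rot()); print(np.round(vision.calibration("wrist")["T_tool_cam"],3).tolist(),np.round(vision.calibration("wrist")["mtx"],1).tolist())
E
```

```text
boardL [ 0.391 -0.021  0.051]
boardR [ 0.422 -0.166  0.051]
roller [ 0.477 -0.106  0.089]
rolL [ 0.483 -0.042  0.067]
rolR [ 0.482 -0.174  0.067]
stop [0.522 0.01  0.074]
bar [ 0.593 -0.052  0.19 ]
[ 1.79997840e+02 -3.52986169e-05  1.59614869e+02]
[[-0.0, 0.962, 0.275, 0.069], [1.0, -0.0, 0.001, 0.001], [0.001, 0.275, -0.962, -0.126], [0.0, 0.0, 0.0, 1.0]] [[284.9, 0.0, 254.9], [0.0, 284.9, 189.7], [0.0, 0.0, 1.0]]
```

```bash
python3 - <<'E'
from h import *
robot.move_to([.50,-.07,.28],[180,0,102])
print(robot.current_time_s(),robot.current_joint_positions())
T,K=campose("wrist"); im=vision.grab_frame("wrist"); np.savez("w1.npz",T=T,K=K,im=im)
cv2.imwrite("pics/w1.png",cv2.resize(im,(800,600),interpolation=cv2.INTER_CUBIC)[:,:,::-1])
for l in ("roller","strap_bar","cradle"): print(l,[(np.round(r["rect"]).tolist(),round(r["p"],2)) for r in recognise(l,"wrist")[:4]])
E
```

```text
3.3583 [-34.62171469  15.09631369  50.95313582  91.53306708 -11.91034881
  79.09594813  29.81404173]
roller [([235.0, 196.0, 49.0, 106.0], 0.94), ([83.0, 258.0, 87.0, 42.0], 0.73), ([108.0, 9.0, 38.0, 14.0], 0.7)]
strap_bar [([359.0, 199.0, 66.0, 86.0], 0.82)]
cradle [([281.0, 167.0, 221.0, 146.0], 0.93)]
```

View pics/w1.png

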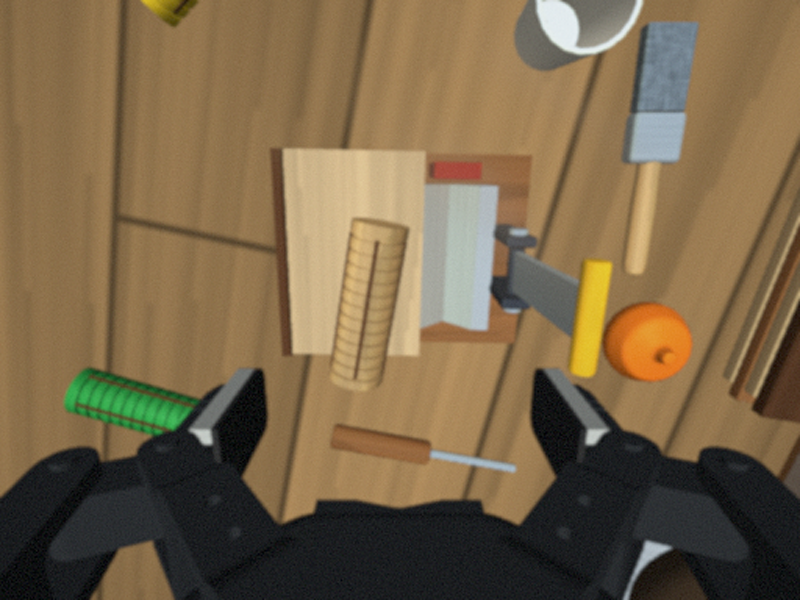

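The wooden roller sits on the board at (370,303), with the red stop at (457,170), the V spanning (424–497,184–330) and the yellow bar from (597,261) to (583,376). It shows natural wood on the board, so it is the right one; the green one at (135,400) is on the bench. Next I'll fit the poses.

```bash
cat > fit.py <<'E'
from h import *
from scipy.optimize import least_squares
d=np.load("w1.npz");T,K=d["T"],d["K"];s=.64
P=np.array([[-22,85,45],[-22,-85,45],[-140,85,51],[-140,-85,51],[22,60,45],[22,-60,45],[-17,65,74],[17,65,74]])/1e3
U=np.array([[425,151],[420,355],[272,150],[283,355],[497,186],[489,330],[433,178],[482,179]])*s
def c2w(c,p): return R.from_euler("z",c[2]).apply(p)+[c[0],c[1],0]
f=lambda c:np.concatenate([proj(p,T,K)-u for p,u in zip(c2w(c,P),U)])
r=least_squares(f,[.536,-.054,.21]); c=r.x
print("cradle",c[:2].round(4),np.degrees(c[2]).round(2)); print(r.fun.reshape(-1,2).round(1).tolist())
a=np.linspace(0,2*np.pi,60)
def roll(q):
    p=np.concatenate([np.c_[np.full(60,e),.022*np.cos(a),.067+.022*np.sin(a)] for e in(-.065,.065)])
    w=R.from_euler("z",q[2]).apply(p)+[q[0],q[1],0]
    return np.array([proj(x,T,K) for x in w])
E_=[((352,222),(332,378)),((407,234),(383,384))]
def g(q):
    h=cv2.convexHull(roll(q).astype(np.float32))
    o=[cv2.pointPolygonTest(h,(float(x*s),float(y*s)),True) for e in E_ for x,y in e]
    o+=[cv2.pointPolygonTest(h,(float(x*s),float(y*s)),True) for x,y in((380,217),(357,390))]
    return o
rr=min((least_squares(g,[.48,-.107,np.pi/2+y],diff_step=1e-3) for y in(.1,.2,.3)),key=lambda r:r.cost);q=rr.x
print("roller world",q[:2].round(4),np.degrees(q[2]).round(2),np.round(rr.fun,1))
rel=R.from_euler("z",-c[2]).apply([q[0]-c[0],q[1]-c[1],0]);print("in cradle",rel.round(4),"angle",np.degrees(q[2]-c[2])-90)
def bar(th):return [proj(x,T,K) for x in c2w(c,np.array([[.046-.112*np.cos(th),y,.079+.112*np.sin(th)] for y in(.03,-.03)]))]
b=least_squares(lambda t:np.ravel(np.array(bar(t[0]))-np.array([[597,261],[583,376]])*s),[1.75]);print("strap",b.x,b.fun.round(1))
np.savez("pose.npz",c=c,q=q,th=b.x[0])
E
python3 fit.py
```

```text
cradle [ 0.5457 -0.0601] 11.9
[[2.7, -0.0], [2.9, -0.1], [1.3, -0.1], [3.3, 1.3], [-8.1, -0.9], [-8.2, -1.1], [3.3, 0.3], [2.1, -0.2]]
roller world [ 0.4848 -0.1046] 93.19 [ 0.6 -0.3  0.7 -0.3 -0.8 -0.5]
in cradle [-0.0688 -0.031   0.    ] angle -8.715800987405899
strap [1.62483012] [ 0.1 -2.1 -0.2 -3.9]
```

The far V edge I clicked is evidently the block's outer edge, not the lip, so I'm dropping it and refitting.

```bash
sed -i 's/,\[22,60,45\],\[22,-60,45\]//; s/,\[497,186\],\[489,330\]//' fit.py; python3 fit.py; python3 - <<'E'
from h import *
d=np.load("w1.npz");T,K,im=d["T"],d["K"],d["im"];p=np.load("pose.npz");c,q=p["c"],p["q"]
x0,y0,s=165,75,4
im=cv2.resize(im[y0:y0+150,x0:x0+200],None,fx=s,fy=s,interpolation=cv2.INTER_CUBIC)[:,:,::-1].copy()
w=lambda P:R.from_euler("z",c[2]).apply(np.array(P)/1e3)+[c[0],c[1],0]
def ln(A,B,col,W=w):
    u=[(proj(x,T,K)-[x0,y0]+.5)*s for x in (W(A),W(B))]; cv2.line(im,*[tuple(int(v) for v in k) for k in u],col,1)
for A,B in [([-22,85,45],[-22,-85,45]),([-140,85,51],[-140,-85,51]),([22,60,45],[22,-60,45]),([0,60,23],[0,-60,23]),([-17,65,74],[17,65,74]),([-22,60,45],[22,60,45]),([-22,-60,45],[22,-60,45])]: ln(A,B,(255,0,255))
ln([-65,0,89],[65,0,89],(255,0,0),lambda P:R.from_euler("z",q[2]).apply(np.array(P)/1e3)+[q[0],q[1],0])
cv2.imwrite("pics/ov.png",im)
E
```

```text
cradle [ 0.5425 -0.061 ] 11.47
[[0.4, -0.0], [-0.0, -0.1], [-1.0, -0.9], [0.3, 0.7], [0.7, 0.4], [-0.5, 0.1]]
roller world [ 0.4848 -0.1046] 93.19 [ 0.6 -0.3  0.7 -0.3 -0.8 -0.5]
in cradle [-0.0652 -0.0313  0.    ] angle -8.283296921729601
strap [1.65613131] [ 0.4 -1.3 -0.5 -3.4]
```

View pics/ov.png

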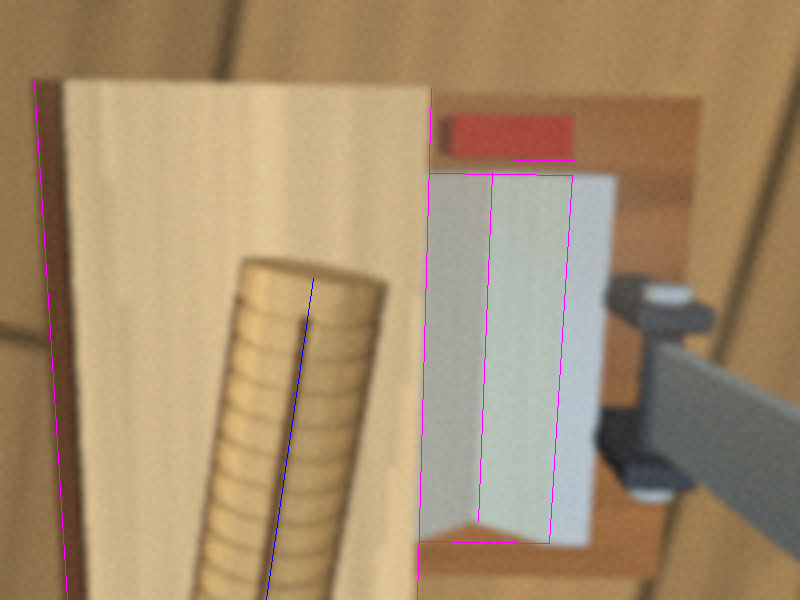

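Overlay lies exactly on the board edges, the V lines and the stop. The cradle is at (0.5425, -0.061), yaw 11.5°. The roller is at (-65,-31) mm in the cradle frame, -8.3°, and the strap reads about 1.66 rad. All of these are within the stated ranges. Next I grasp the roller off-centre, clear of the posts and with the tool leaning away from the strap.

```bash
cat >> h.py <<'E'
try: _p=np.load("pose.npz"); c,q=_p["c"],_p["q"]
except Exception: pass
cw=lambda P:R.from_euler("z",c[2]).apply(np.array(P,float)/1e3)+[c[0],c[1],0]   # cradle mm -> world m
def pose(axis_w,yaw,g,tilt=8):
    """TCP pose: fingertips g (m) beyond the world point, top leaning to cradle -x by tilt"""
    e=[180-tilt,0,yaw]; z=R.from_euler("xyz",e,degrees=True).as_matrix()[:,2]
    return (np.array(axis_w)-(.017-g)*z).tolist(),e
E
python3 - <<'E'
from h import *
yaw=np.degrees(q[2]); a=np.array([q[0],q[1],.067])-.03*np.array([np.cos(q[2]),np.sin(q[2]),0])
fingers.gripper_to(.8)
robot.move_to(*pose(a+[0,0,.06],yaw,.010))
print(robot.line_to(*pose(a,yaw,.010),velocity=.06,f_stop=4), robot.current_tool_pos(),pose(a,yaw,.010)[0])
T,K=campose("wrist"); im=vision.grab_frame("wrist"); cv2.imwrite("pics/g1.png",im[:,:,::-1])
print(robot.current_time_s())
E
```

```text
False [ 0.48593208 -0.134852    0.07435072] [0.48551045576075796, -0.13465452666003927, 0.073931876481191]
5.7583
```

View pics/g1.png

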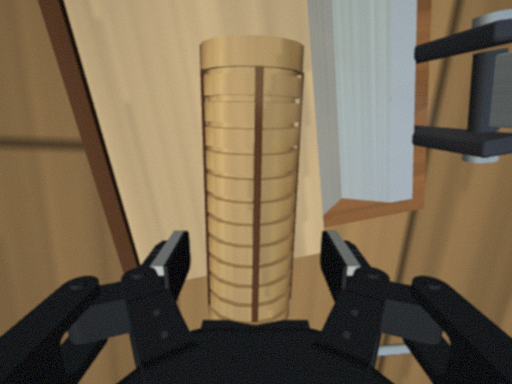

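The roller (252,180) is centred between the open jaws (170 and 340, row 270) and parallel to them. I'll grip, lift and carry it over.

```bash
python3 - <<'E'
from h import *
fingers.gripper_to(0,force=40); gap=robot.current_finger_gap(); print("gap mm",gap*85, robot.current_contact_force())
yaw=np.degrees(q[2]); a=np.array([q[0],q[1],.067])-.03*np.array([np.cos(q[2]),np.sin(q[2]),0])
robot.line_to(*pose(a+[0,0,.025],yaw,.010),velocity=.08)
if gap*85>35:
    y2=np.degrees(c[2])+90
    robot.line_to(*pose(cw([0,-38,88]),y2,.010),velocity=.08)
    T,K=campose("wrist"); im=vision.grab_frame("wrist"); cv2.imwrite("pics/g2.png",im[:,:,::-1])
print(robot.current_finger_gap()*85,robot.current_contact_force(),robot.current_time_s())
E
```

```text
gap mm 42.43540747445261 [-1.75060323  1.59219292  4.80714767]
42.66546296718308 [ 0.0638855  -0.32692465 -2.25462606] 7.675
```

View pics/g2.png

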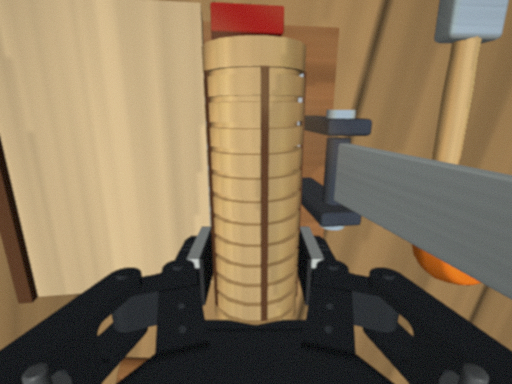

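The roller (255,175) is held, lined up with the red stop (247,17), and clear of the posts. I'll lower it, release it and back off.

```bash
python3 - <<'E'
from h import *
y2=np.degrees(c[2])+90
print(robot.line_to(*pose(cw([0,-38,57]),y2,.010),velocity=.03,f_stop=5),robot.current_tool_pos()[2]-pose(cw([0,-38,57]),y2,.010)[0][2],robot.current_contact_force())
fingers.gripper_to(.56); fingers.gripper_to(.68); robot.pause(.2)
robot.line_to(*pose(cw([-8,-40,125]),y2,.010),velocity=.12)
print(robot.current_contact_force())
robot.move_to(*pose(cw([-30,-90,240]),y2,.010))
T,K=campose("wrist"); im=vision.grab_frame("wrist"); np.savez("w2.npz",T=T,K=K,im=im); cv2.imwrite("pics/g3.png",im[:,:,::-1])
print(robot.current_time_s())
E
```

```text
True -5.5423037647481244e-05 [-0.20380997  0.32832701  4.95763571]
[-1.26700777 -0.15882749 -0.68572423]
10.75
```

View pics/g3.png

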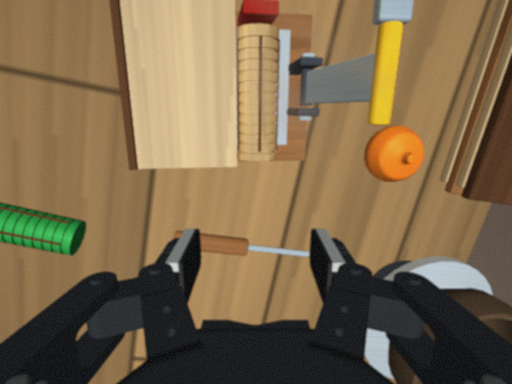

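It's bedded in the V and short of the stop. With the fingers shut I'll push it from its near end to the stop.

```bash
python3 - <<'E'
from h import *
y2=np.degrees(c[2])+90
fingers.gripper_to(0)
robot.move_to(*pose(cw([0,-108,110]),y2,0))
print(robot.line_to(*pose(cw([0,-108,47]),y2,0),velocity=.12,f_stop=5))
print(robot.line_to(*pose(cw([0,-66,47]),y2,0),velocity=.03,f_stop=9))
w=np.array(robot.current_tool_pos())-[c[0],c[1],0]; print("tcp cradle",R.from_euler("z",-c[2]).apply(w).round(4),robot.current_contact_force())
robot.pause(.2)
robot.line_to(*pose(cw([0,-100,47]),y2,0),velocity=.1)
robot.line_to(*pose(cw([-10,-100,190]),y2,0),velocity=.2)
T,K=campose("wrist"); im=vision.grab_frame("wrist"); np.savez("w3.npz",T=T,K=K,im=im)
cv2.imwrite("pics/g4.png",cv2.resize(im[0:200,150:400],None,fx=3,fy=3,interpolation=cv2.INTER_CUBIC)[:,:,::-1])
print(robot.current_time_s())
E
```

```text
False
True
tcp cradle [-0.0025 -0.0762  0.0645] [ 0.4373785  -0.77740783  0.46341915]
15.1917
```

View pics/g4.png

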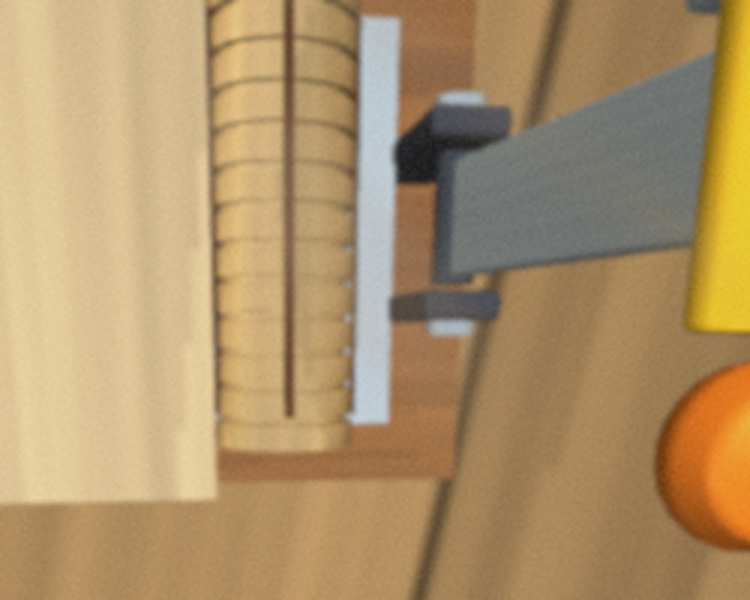

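The push stopped by force with the finger front at y = -65 mm, which is where the roller's end belongs when it is home (pad half-width is 11 mm). Now I'll go behind the bar and take a confirming look on the way.

```bash
python3 - <<'E'
from h import *
y1=np.degrees(c[2])
def tip(x,y,z): return (cw([x,y,z+17])).tolist(),[180,0,y1]
robot.line_to(cw([-10,-100,270]).tolist(),velocity=.25)
robot.move_to(*tip(84,0,250))
T,K=campose("wrist"); im=vision.grab_frame("wrist"); np.savez("w4.npz",T=T,K=K,im=im)
w=lambda P:tuple(int(v) for v in proj(cw(P),T,K)*1.5)
im=cv2.resize(im,None,fx=1.5,fy=1.5,interpolation=cv2.INTER_CUBIC)[:,:,::-1].copy()
for A,B in [([0,-65,76],[0,65,76]),([-22,-65,54],[-22,65,54]),([-17,65,74],[17,65,74])]: cv2.line(im,w(A),w(B),(255,0,255),1)
cv2.imwrite("pics/g5.png",im)
print(robot.current_time_s(),robot.current_tool_pos())
E
```

```text
17.1167 [ 0.6243067  -0.04504842  0.26672664]
```

View pics/g5.png

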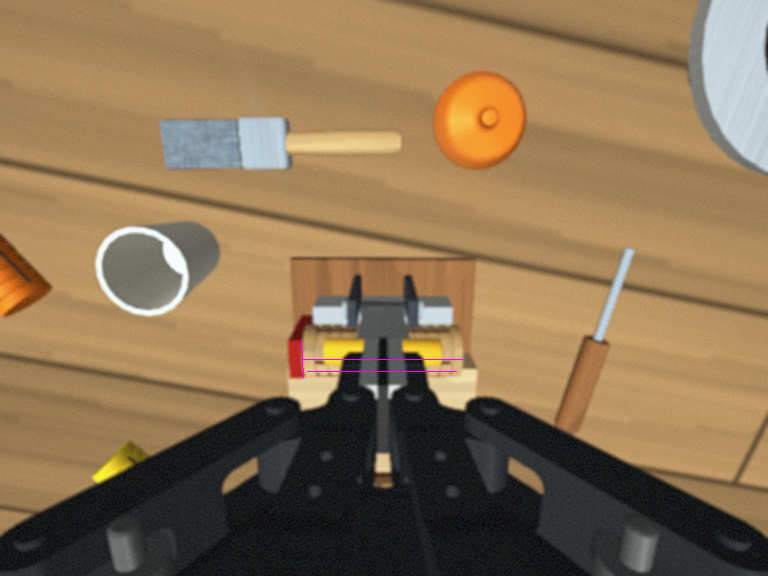

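The roller's ends match the overlay, and the stop end is flush with the red block. I'll check the strap angle from this picture, then push.

```bash
python3 - <<'E'
from h import *
d=np.load("w4.npz")
for th in(1.55,1.6,1.65,1.7,1.75,1.8): print(th,(1.5*proj(cw([46-112*np.cos(th),0,79+112*np.sin(th)]),d["T"],d["K"])).round(0))
y1=np.degrees(c[2])
def tip(x,y,z): return (cw([x,y,z+17])).tolist(),[180,0,y1]
print(robot.line_to(*tip(90,0,250),velocity=.1))
print(robot.line_to(*tip(90,0,186),velocity=.1,f_stop=3))
f0=np.array(robot.current_contact_force())
print(robot.line_to(*tip(60,0,186),velocity=.03,f_stop=2),R.from_euler("z",-c[2]).apply(np.array(robot.current_tool_pos())-[c[0],c[1],0]).round(4),robot.current_contact_force()-f0, robot.current_time_s())
E
```

```text
1.55 [382. 381.]
1.6 [382. 371.]
1.65 [382. 361.]
1.7 [382. 351.]
1.75 [382. 340.]
1.8 [382. 329.]
False
False
True [0.0734 0.     0.203 ] [-0.21725943 -0.36716655 -0.59362775] 18.7833
```

```bash
python3 - <<'E'
from h import *
y1=np.degrees(c[2])
def tip(x,y,z): return (cw([x,y,z+17])).tolist(),[180,0,y1]
bar=lambda th:(46-112*np.cos(th),79+112*np.sin(th))
loc=lambda:R.from_euler("z",-c[2]).apply(np.array(robot.current_tool_pos())-[c[0],c[1],0]).round(4)
for th in np.arange(1.6,.84,-.15):
    x,z=bar(th); s=robot.line_to(*tip(x+13,0,z-2),velocity=.06,f_stop=20); print(round(th,2),s,np.round(robot.current_contact_force(),1))
    if s: break
else:
    robot.line_to(*tip(x+25,0,z+10),velocity=.1)
    robot.line_to(*tip(x+25,0,z+80),velocity=.2)
    T,K=campose("wrist"); im=vision.grab_frame("wrist"); np.savez("w5.npz",T=T,K=K,im=im)
    p=(proj(cw([x,0,z]),T,K)).astype(int); print(p,x,z)
    im=im.copy(); cv2.circle(im,tuple(int(v) for v in p),4,(255,0,255),1); cv2.imwrite("pics/g6.png",im[:,:,::-1])
print(loc(),robot.current_time_s())
E
```

```text
1.6 False [ 0.6 -0.4  0.9]
1.45 False [ 0.2  0.  -0.1]
1.3 False [ 0.8 -0.1  0. ]
1.15 False [ 0.3 -0.  -0.5]
1.0 False [ 0.3 -0.9 -0. ]
0.85 False [-0.1  0.6  0.2]
[255 225] -27.918112339117954 163.1434053757128
[-0.0036  0.0005  0.2593] 22.175
```

View pics/g6.png

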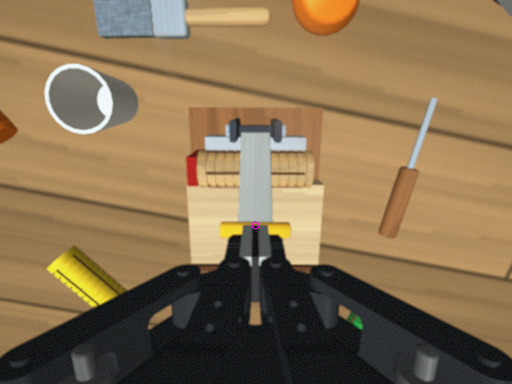

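The bar (255,229) is just beyond the predicted 0.85 rad mark. The roller is still home against the stop. Now I press down along the arc.

```bash
python3 - <<'E'
from h import *
y1=np.degrees(c[2])
def tip(x,y,z): return (cw([x,y,z+17])).tolist(),[180,0,y1]
bar=lambda th:(46-112*np.cos(th),79+112*np.sin(th))
loc=lambda:R.from_euler("z",-c[2]).apply(np.array(robot.current_tool_pos())-[c[0],c[1],0]).round(4)
x,z=bar(.85); robot.line_to(*tip(x-4,0,z+50),velocity=.2); print(robot.line_to(*tip(x-4,0,z+12),velocity=.1,f_stop=5))
for th in list(np.arange(.8,.05,-.12)):
    x,z=bar(th); s=robot.line_to(*tip(x,0,z+7),velocity=.05,f_stop=15); print(round(th,2),s,np.round(robot.current_contact_force(),1))
    if s: break
if not s:
    x,z=bar(-.05); print(robot.line_to(*tip(x,0,z+7),velocity=.015,f_stop=14),loc(),np.round(robot.current_contact_force(),1))
    robot.pause(.3); print(loc(),np.round(robot.current_contact_force(),1))
print(robot.current_time_s())
E
```

```text
False
0.8 False [ 0.8 -0.3  0.1]
0.68 False [ 0.4 -0.3  0.6]
0.56 False [ 0.3 -0.4  0.1]
0.44 False [ 0.2  0.4 -0.2]
0.32 False [0.9 0.2 1.2]
0.2 False [0.6 0.1 0.2]
0.08 False [-0.1  0.5  0.1]
True [-6.580e-02 -1.000e-04  1.023e-01] [-1.9  1.1  6.9]
[-6.580e-02 -1.000e-04  1.024e-01] [-1.3 -0.1  7.6]
26.9
```

The press stopped by force with the tip at z = 85.4 mm; the bar's top at level is 86 mm, so the hinge is at about 0. I'll retreat and check.

```bash
python3 - <<'E'
from h import *
y1=np.degrees(c[2])
robot.line_to(cw([-66,0,250]).tolist(),velocity=.2)
robot.move_to(cw([-20,-70,300]).tolist(),[180,0,y1+90]); robot.pause(.3)
T,K=campose("wrist"); im=vision.grab_frame("wrist"); im=im[60:260,130:400]; s=2.9
im=cv2.resize(im,None,fx=s,fy=s,interpolation=cv2.INTER_CUBIC)[:,:,::-1].copy()
w=lambda P:tuple(int(v) for v in (proj(cw(P),T,K)-[130,60])*s)
for A,B in [([0,-65,76],[0,65,76]),([-66,-30,86],[-66,30,86]),([-17,65,74],[17,65,74])]: cv2.line(im,w(A),w(B),(255,0,255),1)
cv2.imwrite("pics/g7.png",im); print(im.shape,robot.current_time_s(),robot.current_contact_force())
E
```

```text
(580, 783, 3) 29.525 [-0.87083232 -0.62422689 -0.62659206]
```

View pics/g7.png

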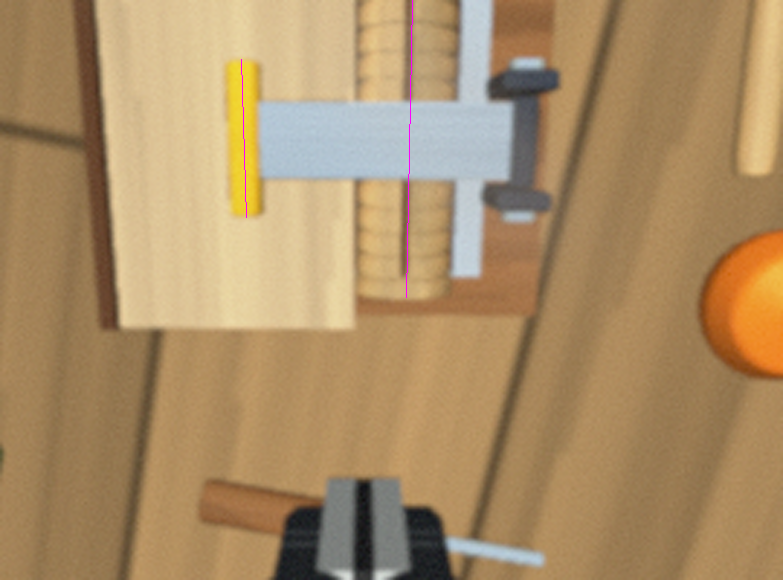

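The strap is level, with the bar on its predicted line. The roller is still on the V's centre line, and its near end is at the predicted home end (406,298). I'm handing the job in.

```bash
python3 -c "
from h import *
workorder.close_job(); print(robot.current_time_s())"
```

```text
the job is handed in; nothing more can be done
the job is handed in; nothing more can be done
```

The roller is bedded in the V with its end against the red stop, and the strap is down on it. I handed the job in at about 30 s of the 67 s allowed; no verdict is reported.

**What I did:** I gripped the wooden roller near its end and set it down in the V. I then pushed it along to the stop with shut fingers, swung the strap over by its bar and pressed it down.

**Last checks:**
- **Roller:** The push stopped on contact with the roller's near end at about y = -65 mm, its home position. A view before closing the strap showed the far end flush with the stop. The final picture shows the near end still on the home mark and the roller on the V's centre line, but the stop end was cropped out.
- **Strap:** The press stopped on force at a hinge angle of about 0 rad, and the bar lies on its predicted level position.
- **Other things:** I touched none of the other objects, and those in view had not visibly moved. I did not re-measure their positions.

**Failed or disagreed:** My first fit of the cradle's pose was off by 8 pixels at the V. I had taken the V-block's outer edge for its lip; the refit agreed to about 1 pixel. The strap's starting angle came out at 1.66 rad in one view and 1.69 in another, so I closed in on the bar by contact force.

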